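# Shut and lock the filter cover

### The arm

A 6-joint arm with a two-finger parallel gripper is mounted at the origin on a cart in front of the work surface, level with it; the furniture and walls round the work are solid. World frame = base frame: x ahead of the robot, y to its left, z up, the work surface at z = 0. Lengths are in m, angles in degrees, forces in N, time in s.
With the tool pointing down it reaches from about 0.4 to 0.925 m from the base axis. Payload 12.5 kg.
Tool frame: the origin (TCP) lies midway between the tips of the shut fingers; the grasp point (between the pads) lies 19 mm behind it (robot.hold_point_z is the distance from the TCP to the grasp point, in m); x points along the fingers, y is the direction in which the jaws open and shut, and the axes are right-handed (so a half turn about x gives the same grasp; the last joint's range is limited). The gripper opens to 95 mm and grips with 3 to 60 N. Pads are 20 mm wide; open, the fingers measure 119 mm over their backs; the gripper's body (75 mm by 180 mm) begins 59 mm behind the grasp point.
Start: joints at [-80.65, 28.126, 89.318, -0, 62.55, -6.05], TCP at [0.166, -0.603, 0.215] pointing down, gripper open.
Joint ranges: [-177.58, 177.58], [-47.91, 125.51], [2.72, 160], [-65.01, 245.01], [3.68, 167.84], [-153.87, 153.87]. Speed limits (degrees/s): [127.2, 127.2, 159.86, 180, 180, 180].

### API

Orientations are given as [roll, pitch, yaw] about the fixed x, y, z axes, in that order (R = Rz(yaw) Ry(pitch) Rx(roll)).
In Python, from cell import robot gives the robot as it stands. Calls block until the motion is done:
- robot.move_ptp(position, orientation): joint-space move of the TCP to a pose.
- robot.servo_line(position, orientation=None, speed=0.15, max_force=None): straight line of the TCP; orientation=None keeps the orientation; speed is the mean speed in m/s. With max_force (N) it stops when the force on the tool has changed by that much, and returns True; else False.
- robot.move_j(angles): joint-space move.
- robot.set_gripper(opening, effort=None): finger opening in m; effort is the grip in N (None keeps the last); returns when the fingers have stopped.
- robot.sleep(seconds).
- robot.inverse_kinematics(position, orientation): joint angles nearest the present ones, or None.
- robot.snapshot(name): name is "side" or "top" or "wrist"; returns a dict with "image" (480x640x3 uint8, red, green, blue), "depth" (480x640 float32, m along the optical axis (not along the pixel's ray), 0 where there is no reading), "mtx" (3x3 intrinsics, pixels), "position" and "attitude" of the camera in the world; the wrist camera has in their place "mount" (4x4, takes a point from camera to tool coordinates, whose origin is the TCP and whose axes are the tool frame's). Camera axes: x right, y up, looking along -z (the intrinsics and any distortion apply to the point x, -y, -z); pixel columns grow to the right and rows downward; lengths in m; the calibration is good to about 2 mm. A picture is of the moment at which its call begins: read the wrist's pose just before it.
A pose or a line that the arm cannot do raises robot.PlanningError and nothing moves.
- robot.job_done(): hands the job in, once; it reports no verdict.
Readings, each from a call of its own:
- robot.read_time(): time.
- robot.read_qpos(): joint angles.
- robot.read_joint_velocities(): joint speeds.
- robot.read_joint_efforts(): joint torques, N m.
- robot.read_tool_pos(): TCP position.
- robot.read_orientation(): TCP orientation.
- robot.read_force(): force on the tool from outside, world axes, zero at the start.
- robot.read_torque(): the same for the moment, N m.
- robot.read_width(): finger opening in m.
Only numpy, scipy, OpenCV 4.12 (cv2) and the standard library are available. Lean on these libraries where they do the work, as an engineer would, in place of code of your own. Each camera call takes 0.05 s, during which the arm holds its last target.

### The job

Swing the raised cover of the white bench air-filter unit shut, then push its sprung red wing stud in and turn it clockwise until it locks, and let go so that the stud stays locked and holds the cover down. Go by feel: never load the stud against its bottom or its end stop with more than 15 N beyond its own spring, and leave the small things on the bench alone.

Things in the scene. Friction and masses are not known exactly. Their poses are not given: they have to be found in the camera images.
- filter_unit: White bench air-filter unit with a grey back part, 190 x 150 x 56 mm without its cover, fixed. Origin: centre of its underside; x points to its back (hinge side), y to its left, z up. The wing stud's axis stands at x = -52 mm, y = 0 when the cover is shut; then nothing but the stud stands higher than 65 mm.
- cover (a joint): Angle of the grey cover about the hinge at the unit's back: 0 = shut (flat), grows as it is raised; starts at 0.7 to 1.2 rad. The hinge is stiff (0.3 N m friction): the cover stays where it is left, 1 to 3 N near its front edge moves it. Plate 146 x 148 x 6 mm, front edge 148 mm from the hinge. Shut, its upper face is 62 mm above the bench and the hinge's own stop takes the load.
- cover_hinge (a point): Middle of the cover's hinge axis, 59 mm above the bench, in mid-thickness of the cover; its axes turn with the cover: y along the hinge (the unit's left), -x along the cover towards its front edge, z out of its upper face.
- cover_edge (a point): Middle of the cover's front edge on its upper face (148 mm from the hinge axis).
- stud: Sliding sleeve of the red wing stud, moving only along the stud's axis in the cover. Origin on that axis, in mid-thickness of the cover while the stud is out; sinks as the stud is pressed. x is the cover's x, z out of the cover's upper face. Locked, it rests 2.8 mm above the depth at which its pin passed the lips.
- stud_top (a point): Centre of the red wing's top face, 48 mm above the cover's face when out, 51 mm above stud. Wing: bar 32 mm long, 10 mm thick and 26 mm tall, on a 22 mm round collar whose top is 22 mm above the cover's face when out. Site x: along the wing (the unit's x line at the start); y: across its thickness; z: up the stud. The stud is 105 mm from the hinge.
- stud_turn (a joint): Turn of the wing, clockwise from above positive. 0 = open (0.1 rad play). With the cover shut it turns only once pushed in so far that its cross pin passes under the receptacle's lips; it then turns to a buffered stop at 1.48. Let up beyond 1.35, the spring lifts the pin into a notch: locked, resting at 1.30. Let go sooner, a weak return spring (to 0.03 N m) turns it back. 15 N at the stop is 0.16 N m.
- receptacle: Metal receptacle in the case under the stud, 40 mm across; origin on the stud's axis at bench level. Its floating cam sits up to 5.5 mm high or low, shown by no pose: the pin passes the lips after 3 to 14 mm of push and meets a rubber bottom 2 mm deeper (5 to 16 mm). Spring: 3 N plus 0.3 N per mm; rubber: about 12 N per mm. Bottoming with 4 to 8 N over the spring is enough.
- timer: White bench timer, 62 x 66 x 18 mm, loose; bystander. Origin: centre of its underside.
- vial: Dark reagent vial with a white cap, 33 x 34 x 73 mm, loose, upright; bystander. Origin: centre of its underside.
- dropper: Small pinkish bottle with a white cap, 25 x 26 x 66 mm, loose, upright; bystander. Origin: centre of its underside.
- pen: White marker pen with a blue cap, 15 x 128 x 17 mm, loose, lying; bystander. Origin: centre of its underside.

How it is judged (in metres and radians):
On the way, in this order (a step that is already met when the one before it is completed fails the run):
1. the cover is shut, its stud not yet turned (value of joint cover below 0.03 rad and value of joint stud_turn below 0.3 rad), for 0.2 s.
2. the stud has been pushed in and turned home (value of joint cover below 0.03 rad and value of joint stud_turn above 1.25 rad), for 0.2 s.
At the end, for the whole second after the job is handed in: The cover is shut (within 0.03 rad), and the stud, let go, stays turned by more than 1.2 rad, held in its notch against its return spring, at rest (value of joint cover below 0.03 rad and value of joint stud_turn above 1.2 rad and linear speed of stud below 0.01 m/s); the robot touches nothing.
It fails at once if the stud is rammed or forced in its receptacle: more than 15 N between them (contact force between stud and receptacle above 15 N).
It fails at once if a bystander is moved by more than 2 cm (distance of any of timer, vial, dropper, pen from where it was at the start of the episode above 0.02 m).
It also fails if it takes over 67 s, if anything falls off the work surface, if the arm or the gripper's body presses on something with over 40 N, if the wrist force passes 120 N, or if a joint passes its speed limit or range.

## Working session

There is one attempt and no reset: what is moved stays moved. The work goes in short steps, each a Python script; the robot and the scene stay as the last script left them, time stands still between calls to the robot, and variables do not carry over. Pictures are saved under pics/ and viewed, and the job is handed in when it is done.

```bash
ls; mkdir -p pics
python3 - <<'E'
from cell import robot
import cv2,numpy as np
for n in ["side","top","wrist"]:
    s=robot.snapshot(n)
    cv2.imwrite(f"pics/{n}0.png",cv2.cvtColor(s["image"],cv2.COLOR_RGB2BGR))
    np.savez(f"{n}0.npz",**{k:v for k,v in s.items()})
    print(n,[ (k,np.round(s[k],3).tolist()) for k in s if k not in("image","depth")])
print(robot.read_time(),robot.read_tool_pos(),robot.read_orientation(),robot.read_force(),robot.hold_point_z)
E
```

```text
pics
side [('mtx', [[552.096, 0.0, 314.252], [0.0, 552.096, 245.505], [0.0, 0.0, 1.0]]), ('position', [-0.006, 1.083, 0.78]), ('attitude', [59.395, 0.825, -153.132])]
top [('mtx', [[592.671, 0.0, 332.915], [0.0, 592.671, 232.041], [0.0, 0.0, 1.0]]), ('position', [0.386, 0.057, 1.671]), ('attitude', [5.862, -0.579, -89.816])]
wrist [('mtx', [[355.468, 0.0, 320.846], [0.0, 355.468, 239.105], [0.0, 0.0, 1.0]]), ('mount', [[-0.001, 0.255, -0.967, -0.169], [1.0, 0.0, -0.0, 0.001], [0.0, -0.967, -0.255, -0.073], [0.0, 0.0, 0.0, 1.0]])]
0.15 [ 0.16601    -0.60237077  0.21419525] [-96.87999465  89.95233885  98.52397416] [ 0.20950721  0.14201379 -0.64565074] 0.0188
```

View pics/side0.png

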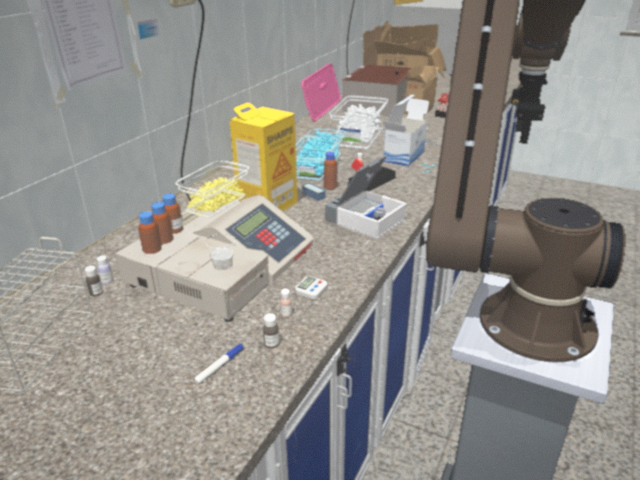

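View pics/top0.png

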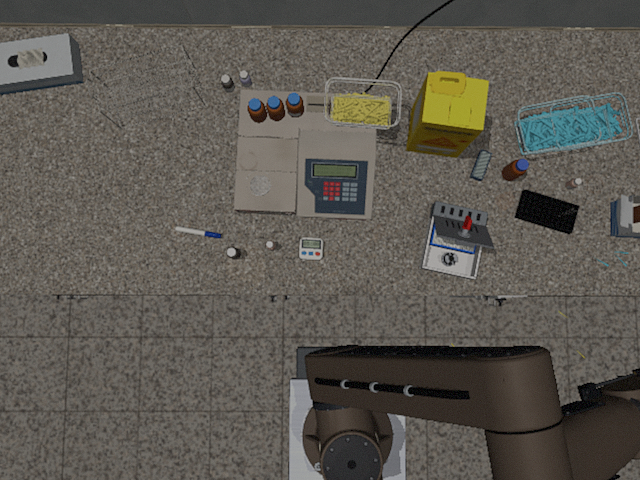

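View pics/wrist0.png

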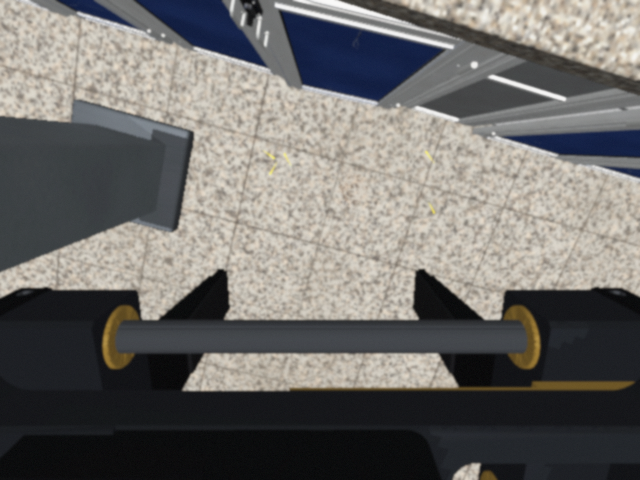

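```bash
cat > h.py <<'E'
import numpy as np,cv2
from scipy.spatial.transform import Rotation as R
def cam(s):
    return R.from_euler('xyz',s['attitude'],degrees=True).as_matrix(),np.array(s['position'])
def ray(s,u,v,pose=None):
    K=s['mtx']; d=np.array([(u-K[0,2])/K[0,0],-(v-K[1,2])/K[1,1],-1.])
    Rm,p=pose if pose else cam(s)
    return p,Rm@d
def onplane(s,u,v,z,pose=None):
    p,d=ray(s,u,v,pose); return p+d*(z-p[2])/d[2]
def bydepth(s,u,v,pose=None):
    p,d=ray(s,u,v,pose); return p+d*s['depth'][int(v),int(u)]
def wristpose(s,tp,to):
    M=np.array(s['mount']); Rt=R.from_euler('xyz',to,degrees=True).as_matrix()
    return Rt@M[:3,:3], Rt@M[:3,3]+np.array(tp)
E
python3 - <<'E'
from h import *
t=np.load('top0.npz');s=np.load('side0.npz')
def crop(d,n,x0,x1,y0,y1,k):
    im=cv2.cvtColor(d['image'][y0:y1,x0:x1],cv2.COLOR_RGB2BGR)
    cv2.imwrite(n,cv2.resize(im,None,fx=k,fy=k,interpolation=cv2.INTER_CUBIC))
crop(t,'pics/tc.png',400,500,190,290,6)
crop(s,'pics/sc.png',310,430,150,250,6)
for uv in [(425,268),(475,277),(450,250),(450,205),(311,248)]:
    print(uv,np.round(onplane(t,*uv,0),3),np.round(bydepth(t,*uv),3))
for n,d in(('t',t),('s',s)):
    im=d['image'].astype(int); m=((im[...,0]>120)&(im[...,1]<70)&(im[...,2]<70)).astype('uint8')
    nn,l,st,c=cv2.connectedComponentsWithStats(m)
    for i in range(1,nn):
        if st[i,4]>5: print(n,st[i],c[i].round(1),np.round(bydepth(d,*c[i]),3))
E
```

```text
(425, 268) [ 0.457 -0.219  0.   ] [ 0.455 -0.21   0.052]
(475, 277) [ 0.432 -0.36   0.   ] [ 0.431 -0.348  0.049]
(450, 250) [ 0.508 -0.291  0.   ] [ 0.508 -0.289  0.009]
(450, 205) [ 0.637 -0.293  0.   ] [ 0.629 -0.282  0.051]
(311, 248) [0.512 0.103 0.   ] [0.511 0.102 0.025]
t [324 182   4   3  11] [325.6 183.1] [0.682 0.062 0.091]
t [330 182   4   3  11] [331.6 183.1] [0.682 0.046 0.09 ]
t [336 183   4   3   9] [337.4 183.7] [0.68  0.03  0.092]
t [324 187   4   3  12] [325.5 188. ] [0.669 0.062 0.086]
t [330 187   4   3  11] [331.4 188.1] [0.669 0.046 0.083]
t [336 188   4   3   9] [337.2 188.9] [0.667 0.031 0.087]
t [324 192   4   3  11] [325.4 192.9] [0.657 0.063 0.075]
t [330 192   3   3   9] [331. 193.] [0.657 0.047 0.078]
t [335 192   4   3   9] [336.7 193.3] [0.656 0.032 0.078]
t [329 197   4   3  11] [330.6 198.1] [0.644 0.048 0.072]
t [467 220   5   9  26] [468.8 224. ] [ 0.561 -0.3    0.188]
t [316 252   4   3   9] [317.4 253.3] [0.496 0.084 0.021]
```

```bash
sleep 0
```

```text
(no output)
```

View pics/tc.png

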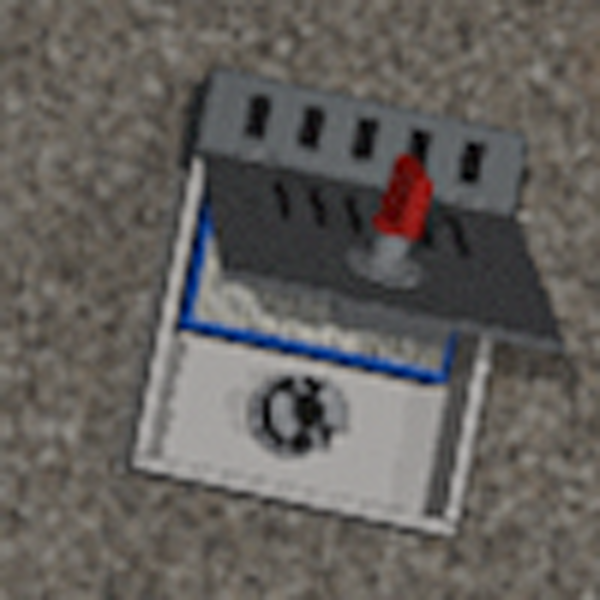

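View pics/sc.png

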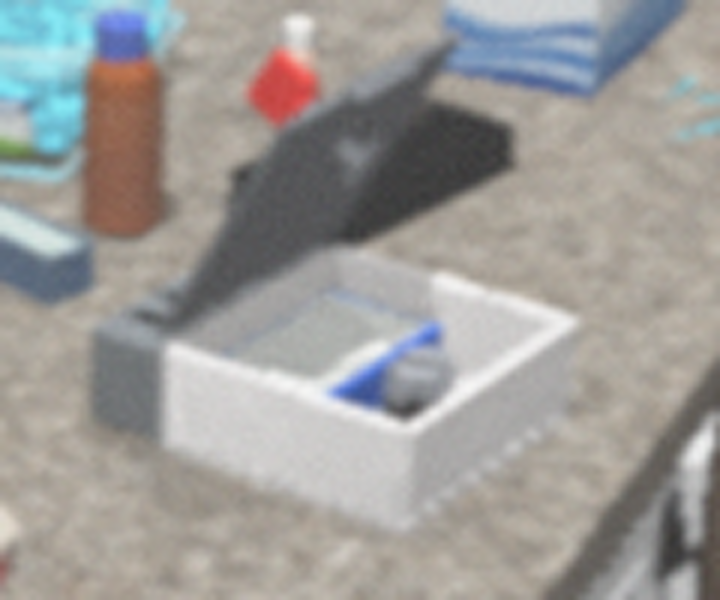

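Run:
```python
from h import *
t=np.load('top0.npz')
g=lambda a,b:(400+a/6,190+b/6)
C=[onplane(t,*g(*p),0.056) for p in [(137,463),(455,530),(525,135),(215,70)]]
for c in C: print(c.round(4))
n=np.linalg.norm
print(n(C[0]-C[1]),n(C[1]-C[2]),n(C[2]-C[3]),n(C[3]-C[0]))
c=sum(C)/4; ax=(C[2]+C[3]-C[0]-C[1]); print(c, np.degrees(np.arctan2(ax[1],ax[0])))
# depth points on the case rims and cover
for p in [(150,400),(470,430),(360,100),(300,270),(500,310),(300,220),(405,190),(560,345),(225,275)]:
    print(p,bydepth(t,*g(*p)).round(3))
# cover plane fit
pts=[]
for a in range(240,520,6):
    for b in range(170,330,6):
        u,v=g(a,b); im=t['image'][int(v),int(u)].astype(int)
        if im.max()<85 and im.max()-im.min()<20: pts.append(bydepth(t,u,v))
pts=np.array(pts); print(len(pts))
yaw=np.arctan2(ax[1],ax[0]); ux=np.array([np.cos(yaw),np.sin(yaw),0]);uy=np.array([-np.sin(yaw),np.cos(yaw),0])
X=(pts-c)@ux;Z=pts[:,2]
A=np.c_[X,np.ones(len(X))]; sol=np.linalg.lstsq(A,Z,rcond=None)[0]; r=Z-A@sol
k=abs(r)<.01; sol=np.linalg.lstsq(A[k],Z[k],rcond=None)[0]; print(sol,np.arctan(-sol[0]),k.sum(),r.std())
```

```text
[ 0.457  -0.2039  0.056 ]
[ 0.4272 -0.3481  0.056 ]
[ 0.6082 -0.3843  0.056 ]
[ 0.6377 -0.2421  0.056 ]
0.14729179325820985 0.18462686884270682 0.14523445734624602 0.1846657067077716
[ 0.53254206 -0.29459078  0.056     ] -11.601007052524976
(150, 400) [ 0.486 -0.211  0.05 ]
(470, 430) [ 0.472 -0.355  0.059]
(360, 100) [ 0.633 -0.322 -0.002]
(300, 270) [ 0.534 -0.255  0.172]
(500, 310) [ 0.518 -0.342  0.164]
(300, 220) [ 0.562 -0.267  0.116]
(405, 190) [ 0.567 -0.298  0.182]
(560, 345) [ 0.501 -0.361  0.186]
(225, 275) [ 0.53  -0.221  0.186]
884
[-1.91634982  0.15992891] 1.0898412428484627 518 0.03718151732949289
```

```bash
cat >> h.py <<'E'
C0=np.array([0.5325,-0.2946,0.]); YAW=-11.6
def U(x,y,z,c=None,yaw=None):
    c=C0 if c is None else c; a=np.radians(YAW if yaw is None else yaw)
    return c+np.array([x*np.cos(a)-y*np.sin(a),x*np.sin(a)+y*np.cos(a),z])
def face(th,r,n,y):  # point in unit frame on the cover face
    return np.array([.053-r*np.cos(th)+(n+.003)*np.sin(th),y,.059+r*np.sin(th)+(n+.003)*np.cos(th)])
E
python3 - <<'E'
from h import *
from cell import robot
robot.set_gripper(0.0)
o=[0,90,YAW]
def P(th,n): 
    p=face(th,.135,n,.045); p[0]+=.010; return U(*p)
th=1.06
p=P(th,.02); print(p,P(0,0))
up=p.copy(); up[2]=.32
for q in (up,p,P(0,0)): print(robot.inverse_kinematics(q,o))
robot.move_ptp(up,o)
print(robot.read_time(),robot.read_tool_pos(),robot.read_orientation(),robot.read_force())
robot.servo_line(p,speed=.15)
print(robot.read_time(),robot.read_tool_pos(),robot.read_force(),robot.read_width())
s=robot.snapshot('side'); cv2.imwrite('pics/s1.png',cv2.cvtColor(s['image'],cv2.COLOR_RGB2BGR))
s=robot.snapshot('wrist'); cv2.imwrite('pics/w1.png',cv2.cvtColor(s['image'],cv2.COLOR_RGB2BGR))
E
```

```text
[ 0.55826637 -0.2539508   0.18801205] [ 0.47101909 -0.2360415   0.062     ]
[ -30.6286978    22.40559014   82.49491528    0.           75.09949457
 -109.0286978 ]
[ -30.6286978    28.70616394   92.79476228    0.           58.49907378
 -109.0286978 ]
[-3.38022985e+01  3.25296641e+01  1.11396486e+02 -2.54444375e-14
  3.60738496e+01 -1.12202299e+02]
3.6 [ 0.55798526 -0.25454123  0.31981047] [-173.50184981   89.98341664  174.80740564] [ 0.34906842 -0.15141479  0.23471337]
4.6333 [ 0.55855419 -0.25422681  0.188821  ] [0.96297245 0.66503473 0.47431269] 0.00012455842305244316
```

View pics/s1.png

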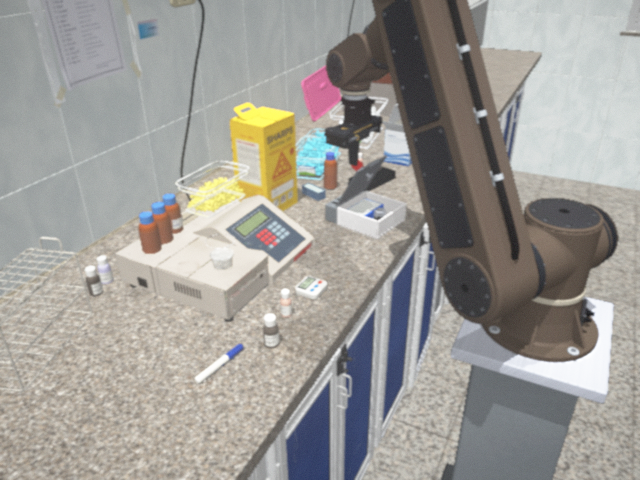

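View pics/w1.png

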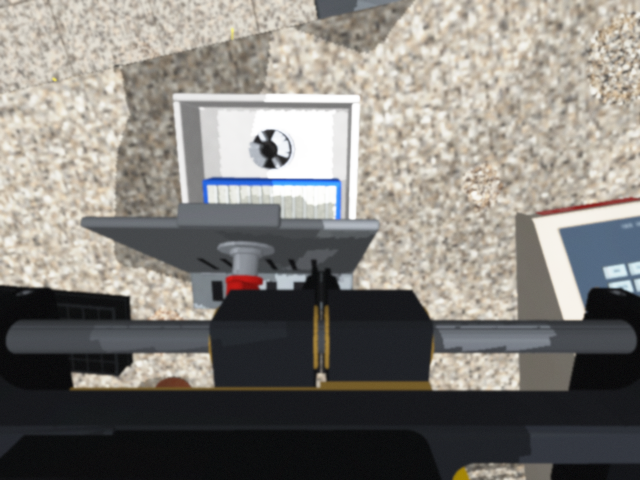

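Run:
```python
from h import *
from cell import robot
def P(th,n): 
    p=face(th,.135,n,.045); p[0]+=.010; return U(*p)
f0=np.array(robot.read_force()); t0=robot.read_time()
for th in [1.0,.85,.7,.55,.4,.28,.16,.06]:
    hit=robot.servo_line(P(th,0),speed=.1,max_force=15)
    print(th,hit,(np.array(robot.read_force())-f0).round(2),np.round(robot.read_tool_pos(),4),round(robot.read_time(),2))
    if hit: break
else:
    q=P(0,0); q[2]=.056
    hit=robot.servo_line(q,speed=.03,max_force=9)
    print(hit,(np.array(robot.read_force())-f0).round(2),np.round(robot.read_tool_pos(),4),round(robot.read_time(),2))
```

```text
1.0 False [-1.14 -0.45 -0.79] [ 0.5345 -0.2492  0.1748] 5.17
0.85 False [-0.56 -0.49 -0.17] [ 0.5186 -0.2459  0.1627] 5.52
0.7 False [-1.19 -0.6  -0.84] [ 0.5043 -0.243   0.1485] 5.87
0.55 False [-0.68 -0.24  1.15] [ 0.4923 -0.2405  0.1323] 6.22
0.4 False [-0.82 -0.09 -0.07] [ 0.4829 -0.2386  0.1146] 6.57
0.28 False [ 0.04 -0.51 -0.16] [ 0.4772 -0.2373  0.0994] 6.88
0.16 False [-1.19 -0.07  0.89] [ 0.4733 -0.2365  0.0837] 7.18
0.06 False [ 0.39  0.6  -0.38] [ 0.4715 -0.2361  0.0703] 7.47
True [-1.72  1.24  9.87] [ 0.4716 -0.2363  0.0622] 7.83
```

Run:
```python
from h import *
from cell import robot
p=np.array(robot.read_tool_pos()); p[2]=.19
robot.servo_line(p,speed=.2)
o=[0,90,YAW]
robot.set_gripper(0.05)
robot.servo_line(U(-.01,0,.2),o,speed=.2)
robot.sleep(.3)
tp,to=robot.read_tool_pos(),robot.read_orientation()
s=robot.snapshot('wrist'); np.savez('w2.npz',tp=tp,to=to,**s)
t=robot.snapshot('top'); np.savez('t2.npz',**t)
cv2.imwrite('pics/w2.png',cv2.cvtColor(s['image'],cv2.COLOR_RGB2BGR))
cv2.imwrite('pics/t2.png',cv2.resize(cv2.cvtColor(t['image'],cv2.COLOR_RGB2BGR)[180:290,390:510],None,fx=5,fy=5))
im=s['image'].astype(int); m=((im[...,0]>110)&(im[...,1]<.45*im[...,0])&(im[...,2]<.45*im[...,0])).astype('uint8')
nn,l,st,c=cv2.connectedComponentsWithStats(m)
for i in range(1,nn):
    if st[i,4]>30:
        pose=wristpose(s,tp,to); print(st[i],c[i].round(1),onplane(s,*c[i],.11,pose).round(4),bydepth(s,*c[i],pose).round(4))
print(U(-.052,0,.11),tp,robot.read_time())
```

```text
[308 167  25  44 724] [320.5 187.8] [ 0.4827 -0.2844  0.11  ] [ 0.4826 -0.2844  0.1105]
[603 228  37   8 117] [621.2 231.8] [ 0.5603 -0.0697  0.11  ] [ 0.5948 -0.0025  0.0262]
[ 0.48156209 -0.28414395  0.11      ] [ 0.52238898 -0.29208017  0.20018392] 10.525
```

View pics/w2.png

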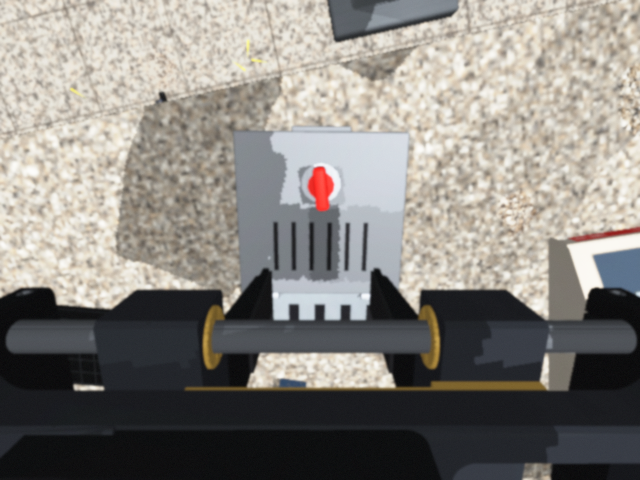

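View pics/t2.png

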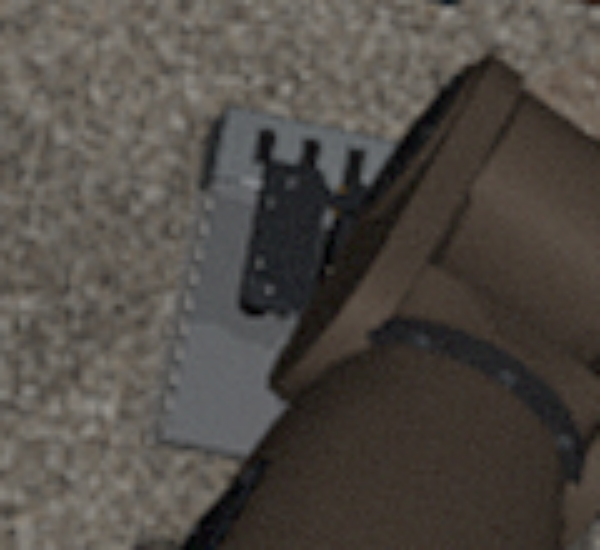

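```bash
cat >> h.py <<'E'
S=np.array([.4816,-.2845])
def rd(robot,n=6,dt=.02):
    a=[]
    for _ in range(n):
        a.append(np.r_[robot.read_force(),robot.read_torque()]); robot.sleep(dt)
    return np.mean(a,0)
E
python3 - <<'E'
from h import *
from cell import robot
w=np.load('w2.npz'); im=w['image'].astype(int)
m=((im[...,0]>110)&(im[...,1]<.45*im[...,0])&(im[...,2]<.45*im[...,0])); m[:,400:]=0
for r in range(166,212,3):
    x=np.flatnonzero(m[r]); print(r,x.min() if len(x) else 0,x.max() if len(x) else 0,end='; ')
print()
robot.servo_line([*S,.135],[0,90,YAW],speed=.2)
robot.set_gripper(.035)
h=robot.servo_line([*S,.0875],speed=.1,max_force=8)
robot.sleep(.2)
print(h,robot.read_tool_pos(),robot.read_time())
b=rd(robot); print('base',b.round(3))
robot.set_gripper(0.0,35)
robot.sleep(.2)
g=rd(robot); print('grip',(g-b).round(3),robot.read_width(),robot.read_tool_pos(),robot.read_time())
np.save('base.npy',b); np.save('grip.npy',g)
s=robot.snapshot('wrist');cv2.imwrite('pics/w3.png',cv2.cvtColor(s['image'],cv2.COLOR_RGB2BGR))
E
```

```text
166 0 0; 169 314 324; 172 313 324; 175 313 327; 178 311 330; 181 309 331; 184 309 332; 187 308 332; 190 309 331; 193 311 329; 196 314 327; 199 316 327; 202 316 328; 205 316 328; 208 317 328; 211 0 0; 
False [ 0.4818193  -0.28465953  0.08813033] 12.4167
base [ 0.081  0.119 -0.116  0.057 -0.147 -0.012]
grip [ 2.567  4.513  1.583  0.975 -0.543  0.019] 0.009798933066958733 [ 0.48175155 -0.28422901  0.08752614] 13.35
```

View pics/w3.png

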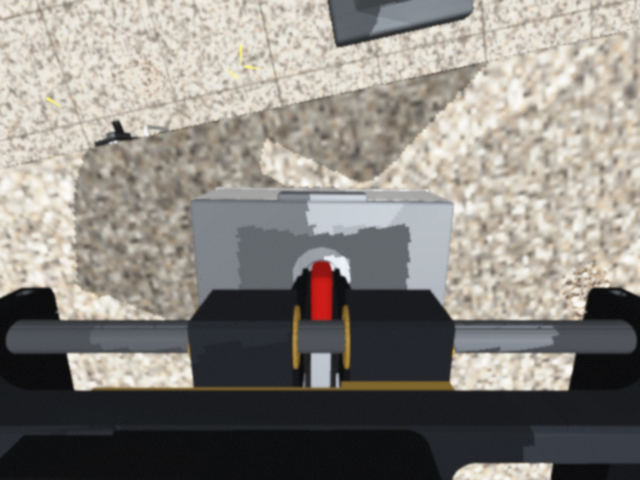

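Run:
```python
from h import *
from cell import robot
b=np.load('base.npy')
p=np.r_[S+[.0002,.0005],.0875]; robot.servo_line(p,speed=.05); robot.sleep(.1)
g=rd(robot); print('recentre',(g-b).round(2))
z=.0875; log=[]; 
for i in range(36):
    z-=.0005; p[2]=z
    h=robot.servo_line(p,speed=.01,max_force=9)
    r=rd(robot,5,.02)-b; d=(.0875-z)*1e3
    ex=r[2]-(3+.3*d)
    print(round(d,1),h,r[:3].round(2),'tz',r[5].round(3),'ex',ex.round(2),'z',round(robot.read_tool_pos()[2],4),round(robot.read_time(),2))
    log.append((z,r[2]))
    if h or (ex>3.0 and i>2): break
np.save('log.npy',log); np.save('p.npy',p)
print(robot.read_width())
```

```text
recentre [ 1.23  0.99  1.09  0.32 -0.18  0.03]
0.5 False [1.02 1.36 2.56] tz 0.005 ex -0.59 z 0.0871 14.18
1.0 False [0.26 1.01 2.84] tz 0.033 ex -0.46 z 0.0865 14.52
1.5 False [0.5  0.1  3.15] tz 0.021 ex -0.3 z 0.086 14.85
2.0 False [ 0.54 -0.01  2.98] tz 0.018 ex -0.62 z 0.0855 15.18
2.5 False [ 0.03 -0.39  3.1 ] tz 0.004 ex -0.65 z 0.085 15.52
3.0 False [ 0.1  -0.3   3.58] tz 0.007 ex -0.32 z 0.0845 15.85
3.5 False [ 0.35 -0.47  3.45] tz 0.013 ex -0.6 z 0.084 16.18
4.0 False [ 0.61 -0.88  3.96] tz 0.02 ex -0.24 z 0.0835 16.52
4.5 False [ 0.48 -1.15  3.97] tz -0.015 ex -0.38 z 0.083 16.85
5.0 False [ 0.4  -1.24  4.04] tz -0.001 ex -0.46 z 0.0825 17.18
5.5 False [ 0.15 -1.23  4.01] tz 0.0 ex -0.64 z 0.082 17.52
6.0 False [ 0.51 -1.13  4.2 ] tz 0.009 ex -0.6 z 0.0815 17.85
6.5 False [ 0.69 -1.05  4.51] tz 0.026 ex -0.44 z 0.081 18.18
7.0 False [ 0.42 -0.74  4.83] tz 0.018 ex -0.27 z 0.0805 18.52
7.5 False [ 0.37 -0.93  4.52] tz 0.03 ex -0.73 z 0.08 18.85
8.0 False [ 0.66 -1.57  5.27] tz 0.007 ex -0.13 z 0.0795 19.18
8.5 False [ 0.35 -1.04  4.81] tz 0.039 ex -0.74 z 0.079 19.52
9.0 False [ 0.89 -1.39  5.3 ] tz 0.019 ex -0.4 z 0.0785 19.85
9.5 False [ 0.49 -1.18  5.51] tz -0.005 ex -0.34 z 0.078 20.18
10.0 False [ 0.58 -1.1   5.8 ] tz 0.009 ex -0.2 z 0.0776 20.52
10.5 False [ 0.48 -0.97  5.37] tz -0.004 ex -0.78 z 0.0771 20.85
11.0 False [ 0.77 -1.2   5.92] tz 0.005 ex -0.38 z 0.0766 21.18
11.5 False [ 0.54 -1.04  5.78] tz 0.017 ex -0.67 z 0.0761 21.52
12.0 False [ 0.03 -0.84  6.16] tz 0.003 ex -0.44 z 0.0756 21.85
12.5 False [-0.42 -0.35  8.38] tz 0.014 ex 1.63 z 0.0753 22.18
13.0 False [-0.96  0.15 12.23] tz 0.019 ex 5.33 z 0.0751 22.52
0.009815449901892348
```

Run:
```python
from h import *
from cell import robot
b=np.load('base.npy'); p=np.load('p.npy')
p[2]+=.0005
robot.servo_line(p,speed=.01); robot.sleep(.1); r0=rd(robot)-b; print('start',r0.round(3),p)
a=0
for a in [6,14,24,34,44,54,62,68,72,75,77,78.5,80,81,82]:
    h=robot.servo_line(p,[0,90,YAW-a],speed=.02,max_force=8)
    r=rd(robot,5,.02)-b
    print(a,h,r[:3].round(2),'tz',r[5].round(3),'p',np.round(robot.read_tool_pos(),4),round(robot.read_time(),2))
    if h or r[5]-r0[5]>.09 or abs(r[:2]).max()>8 or r[2]-6.7>8: break
np.save('a.npy',a);np.save('p2.npy',p)
s=robot.snapshot('wrist');cv2.imwrite('pics/w4.png',cv2.cvtColor(s['image'],cv2.COLOR_RGB2BGR))
```

```text
start [ 0.082 -0.305  8.563 -0.09   0.083  0.028] [ 0.4818 -0.284   0.075 ]
6 False [ 0.16 -0.21  8.59] tz 0.026 p [ 0.4819 -0.284   0.0753] 23.31
14 False [0.75 0.44 8.44] tz 0.008 p [ 0.4819 -0.2839  0.0753] 23.68
24 False [1.08 1.44 8.78] tz 0.037 p [ 0.482  -0.2838  0.0753] 24.09
34 False [1.39 2.47 8.8 ] tz 0.045 p [ 0.482  -0.2837  0.0753] 24.5
44 False [2.21 2.79 8.6 ] tz 0.032 p [ 0.4821 -0.2836  0.0753] 24.91
54 False [3.18 3.57 8.89] tz 0.056 p [ 0.4822 -0.2835  0.0753] 25.32
62 False [3.83 3.54 8.31] tz 0.04 p [ 0.4823 -0.2835  0.0753] 25.69
68 False [3.6  3.78 8.63] tz 0.024 p [ 0.4824 -0.2835  0.0753] 26.03
72 False [4.68 4.66 8.43] tz 0.006 p [ 0.4825 -0.2835  0.0754] 26.37
75 False [4.77 4.61 7.73] tz 0.051 p [ 0.4825 -0.2835  0.0754] 26.7
77 False [5.09 4.57 7.76] tz 0.041 p [ 0.4825 -0.2835  0.0754] 27.03
78.5 False [5.01 4.65 7.83] tz 0.054 p [ 0.4826 -0.2835  0.0754] 27.37
80 False [5.17 4.46 7.85] tz 0.034 p [ 0.4826 -0.2835  0.0754] 27.7
81 False [5.65 4.29 8.23] tz 0.031 p [ 0.4826 -0.2835  0.0754] 28.03
82 False [5.17 4.3  8.37] tz 0.029 p [ 0.4826 -0.2835  0.0754] 28.37
```

View pics/w4.png

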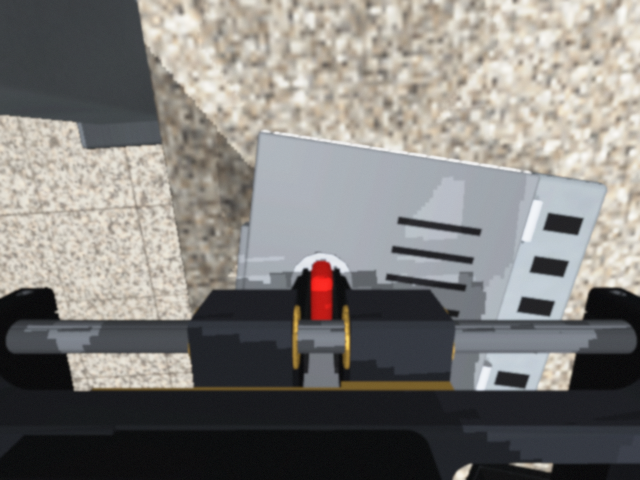

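Run:
```python
from h import *
from cell import robot
b=np.load('base.npy'); p=np.load('p2.npy'); a=82.
p[:2]+=[.0007,.0006]
robot.servo_line(p,[0,90,YAW-a],speed=.01,max_force=10); r0=rd(robot,8)-b; print('relaxed',r0.round(3))
for a in [83,83.7,84.4,85.1,85.8,86.5,87.2]:
    h=robot.servo_line(p,[0,90,YAW-a],speed=.02,max_force=8)
    r=rd(robot,8,.02)-b
    print(a,h,r[:3].round(2),'tz',r[5].round(3),round(robot.read_time(),2))
    if h or r[5]-r0[5]>.035: break
np.save('a.npy',a);np.save('p2.npy',p)
```

```text
relaxed [ 1.251  0.337  8.339  0.12  -0.185  0.047]
83 False [1.26 0.89 8.37] tz 0.031 29.18
83.7 False [1.44 0.8  8.28] tz 0.041 29.57
84.4 False [1.32 0.89 8.56] tz 0.026 29.95
85.1 False [1.39 0.55 8.2 ] tz 0.059 30.33
85.8 False [1.46 0.58 8.26] tz 0.042 30.72
86.5 False [1.35 0.8  8.42] tz 0.072 31.1
87.2 False [1.65 0.55 8.02] tz 0.066 31.48
```

Run:
```python
from h import *
from cell import robot
b=np.load('base.npy'); p=np.load('p2.npy')
a=83.5
robot.servo_line(p,[0,90,YAW-a],speed=.02); print('back',(rd(robot)-b).round(3))
for i in range(8):
    p[2]+=.0005
    h=robot.servo_line(p,speed=.01,max_force=8); r=rd(robot,6,.02)-b
    print(round((.0875-p[2])*1e3,1),h,r[:3].round(2),'tz',r[5].round(3),round(robot.read_time(),2))
    if h or r[2]<1.5: break
np.save('p3.npy',p)
```

```text
back [ 1.441  0.867  8.055  0.133 -0.227  0.051]
12.0 False [1.59 0.14 6.19] tz 0.054 32.18
11.5 False [1.95 0.03 6.09] tz 0.047 32.53
11.0 False [1.83 0.22 5.5 ] tz 0.052 32.88
10.5 False [2.33 0.33 5.95] tz 0.025 33.23
10.0 False [1.79 0.16 5.22] tz 0.04 33.58
9.5 False [1.85 0.19 5.72] tz 0.062 33.93
9.0 False [2.02 0.07 5.19] tz 0.02 34.28
8.5 False [2.63 0.86 5.09] tz 0.04 34.63
```

Run:
```python
from h import *
from cell import robot
p=np.load('p3.npy')
robot.set_gripper(.04); robot.sleep(.2)
q=p.copy(); q[2]=.16
robot.servo_line(q,speed=.15)
# view pose as before
robot.servo_line(U(-.01,0,.2),[0,90,YAW-83.5],speed=.2)
robot.servo_line(U(-.01,0,.2),[0,90,YAW],speed=.2)
robot.sleep(.3)
tp,to=robot.read_tool_pos(),robot.read_orientation()
s=robot.snapshot('wrist'); pose=wristpose(s,tp,to)
cv2.imwrite('pics/w5.png',cv2.cvtColor(s['image'],cv2.COLOR_RGB2BGR))
im=s['image'].astype(int); m=((im[...,0]>110)&(im[...,1]<.45*im[...,0])&(im[...,2]<.45*im[...,0])).astype('uint8'); m[:,400:]=0;m[:120]=0
ys,xs=np.nonzero(m); print(len(xs),xs.mean(),ys.mean(),bydepth(s,xs.mean(),ys.mean(),pose).round(4),robot.read_time())
for c in range(xs.min(),xs.max()+1,3):
    y=ys[xs==c]; print(c,y.min(),y.max(),end='; ')
```

```text
701 320.6676176890157 184.82881597717545 [ 0.4817 -0.2844  0.1016] 38.6417
301 185 192; 304 182 195; 307 182 195; 310 179 194; 313 175 194; 316 173 194; 319 172 195; 322 173 195; 325 173 194; 328 175 193; 331 177 191; 334 178 191; 337 178 190; 340 180 190;
```

View pics/w5.png

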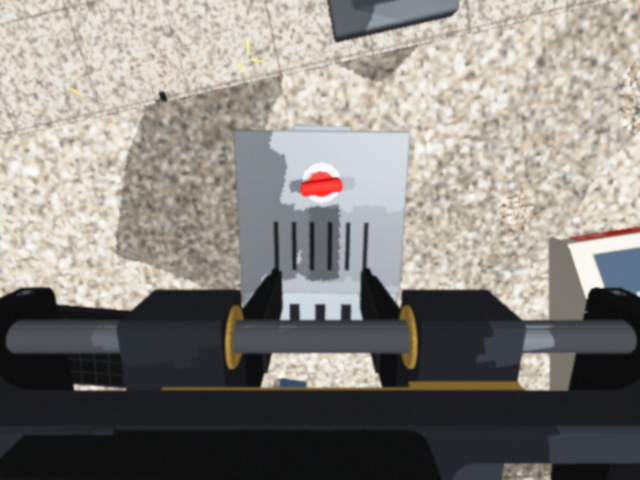

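Run:
```python
from h import *
from cell import robot
def ang(s,tp,to,zt):
    pose=wristpose(s,tp,to); im=s['image'].astype(int)
    m=((im[...,0]>110)&(im[...,1]<.45*im[...,0])&(im[...,2]<.45*im[...,0])); m[:,400:]=0;m[:120]=0
    ys,xs=np.nonzero(m); P=np.array([bydepth(s,x,y,pose) for x,y in zip(xs,ys)])
    k=P[:,2]>zt-.008
    Q=P[k][:,:2]; z=P[k][:,2]
    rect=cv2.minAreaRect((Q*1e4).astype('float32'))
    Q=Q-Q.mean(0); w,v=np.linalg.eigh(Q.T@Q); d=v[:,1]; d=d if d[0]>0 else -d
    print(k.sum(),'z',np.percentile(z,[5,50,95]).round(4),'dir deg',np.degrees(np.arctan2(d[1],d[0])).round(2),'turn',(YAW-np.degrees(np.arctan2(d[1],d[0]))).round(2),rect)
w=dict(np.load('w2.npz')); ang(w,w['tp'],w['to'],.110)
for _ in range(2):
    tp,to=robot.read_tool_pos(),robot.read_orientation(); s=robot.snapshot('wrist'); ang(s,tp,to,.1025); robot.sleep(.5)
print(robot.read_time())
```

```text
551 z [0.1071 0.109  0.1102] dir deg -5.93 turn -5.67 ((4761.82177734375, -2840.907958984375), (99.62869262695312, 466.2076416015625), 84.07225036621094)
525 z [0.0997 0.1024 0.1037] dir deg 87.21 turn -98.81 ((4751.08154296875, -2871.91845703125), (353.76739501953125, 298.13153076171875), 17.796886444091797)
524 z [0.0993 0.1025 0.1037] dir deg 86.27 turn -97.87 ((4750.45556640625, -2872.310791015625), (352.6280517578125, 297.9117736816406), 17.79473114013672)
39.7417
```

Run:
```python
from h import *
from cell import robot
robot.servo_line(U(.021,0,.14),[0,90,YAW],speed=.15); robot.sleep(.2)
tp,to=robot.read_tool_pos(),robot.read_orientation(); s=robot.snapshot('wrist'); pose=wristpose(s,tp,to)
im=s['image']; cv2.imwrite('pics/w6.png',cv2.resize(cv2.cvtColor(im,cv2.COLOR_RGB2BGR)[80:230,230:410],None,fx=4,fy=4,interpolation=cv2.INTER_CUBIC))
np.savez('w6.npz',tp=tp,to=to,**s)
i=im.astype(int); m=((i[...,0]>110)&(i[...,1]<.45*i[...,0])&(i[...,2]<.45*i[...,0])); m[:,420:]=0;m[:80]=0;m[230:]=0;m[:,:220]=0
ys,xs=np.nonzero(m); P=np.array([onplane(s,x,y,.1025,pose)[:2] for x,y in zip(xs,ys)]); c=P.mean(0); Q=P-c
k=np.linalg.norm(Q,axis=1)>.0125; Q=Q[k]; w,v=np.linalg.eigh(Q.T@Q); d=v[:,1]; d=d if d[1]<0 else -d
A=np.degrees(np.arctan2(d[1],d[0])); print(c,k.sum(),len(k),'turn',YAW-A,np.radians(YAW-A),robot.read_time())
```

```text
[ 0.48387575 -0.28463752] 159 1166 turn 82.52269685452247 1.440292767736585 40.5917
```

View pics/w6.png

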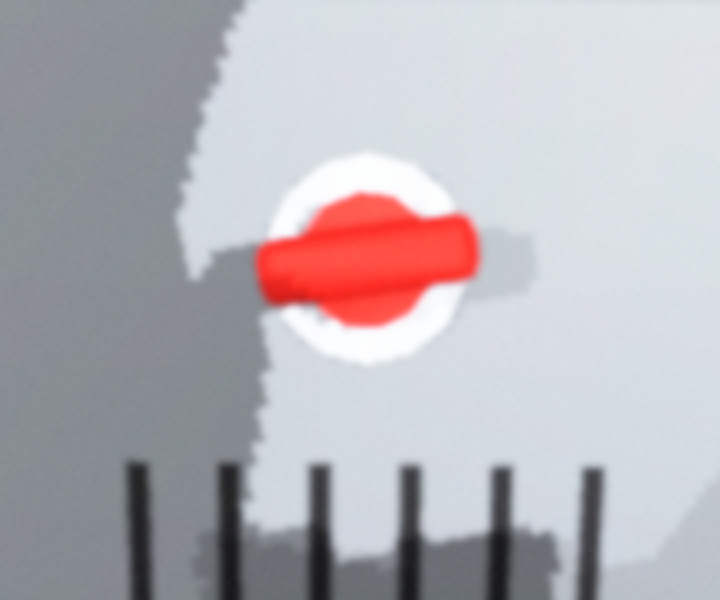

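Run:
```python
from h import *
from cell import robot
p=np.array(robot.read_tool_pos()); p[2]=.3; robot.servo_line(p,speed=.2)
robot.move_j([-80.65,28.126,89.318,0,62.55,-60]); robot.sleep(.5)
s=robot.snapshot('top'); np.savez('t7.npz',**s)
cv2.imwrite('pics/t7.png',cv2.cvtColor(s['image'],cv2.COLOR_RGB2BGR))
a=np.load('top0.npz')['image'].astype(int); d=abs(s['image'].astype(int)-a).max(2)
for n,(x0,x1,y0,y1) in dict(timer=(295,328,233,264),vial=(222,245,243,263),dropper=(262,278,236,252),pen=(170,226,223,241)).items(): print(n,d[y0:y1,x0:x1].mean().round(2),d[y0:y1,x0:x1].max())
print('bench ref',d[260:290,150:250].mean().round(2))
cv2.imwrite('pics/t7c.png',cv2.resize(cv2.cvtColor(s['image'],cv2.COLOR_RGB2BGR)[190:290,400:500],None,fx=6,fy=6,interpolation=cv2.INTER_CUBIC))
print(robot.read_time())
```

```text
timer 2.88 9
vial 3.41 15
dropper 3.33 10
pen 3.2 15
bench ref 3.09
43.9083
```

View pics/t7c.png

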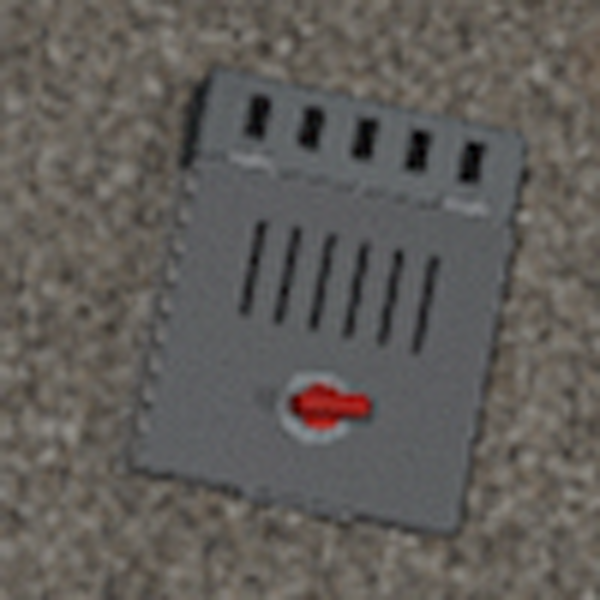

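Run:
```python
from cell import robot
robot.job_done(); print(robot.read_time())
```

```text
the job is handed in; nothing more can be done
the job is handed in; nothing more can be done
```

The cover is shut and the stud is pushed in, turned and released. I handed the job in at about 44 s, and no verdict was reported. One reading disagrees with the task: the wing sits at about 1.43 rad, not the stated locked rest of 1.30.

**What I did**
- **Cover:** I pushed it shut with the closed fingertips along its arc. It met the hinge stop at 62.2 mm with about 10 N.
- **Push:** I gripped the wing and pressed in 0.5 mm steps. The spring behaved as described, about 0.29 N per mm. The rubber bottom came at about 12.3 mm, and I loaded it to at most about 5 N over the spring.
- **Turn:** I eased off to about 2 N over the spring and turned clockwise to the buffered stop, where the torque reached about 0.07 N m, below the 0.16 N m limit. The sideways force on the tool rose to about 7 N during the turn, because the grip was slightly off the stud's axis. I re-centred it before feeling for the stop.
- **Release:** I let the stud up 4 mm while holding it, opened the gripper and moved the arm clear.

**Last checks**
- **Cover:** the final top view shows it flat, with the wing across the unit.
- **Bystanders:** the timer, vial, dropper and pen show no change from the first picture beyond image noise.
- **Stud height:** it sits about 7 to 7.5 mm below its out position. That matches the expected locked height, about 3 mm above the depth where the pin passed the lips.
- **Stud angle:** the wrist camera measured 1.42 to 1.44 rad after release, and the top view about 3 s later looked the same. This is above the required 1.2. The height fits the notch and the wing did not swing back, so I took it as locked. I did not test the lock by nudging it.

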